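# Hang the air sander on the balancer arm

### The arm

A 6-joint arm with a two-finger parallel gripper is mounted at the origin on the work surface. World frame = base frame: x ahead of the robot, y to its left, z up, the work surface at z = 0. Lengths are in m, angles in rad, forces in N, time in s.
With the tool pointing down it reaches from about 0.3 to 0.95 m from the base axis. Payload 3.1 kg.
Tool frame: the origin (TCP) lies on the centre line of the jaws, within the pads' length; the fingertips stand 11 mm ahead of it and the grasp point (between the pads) lies 8 mm behind it; x points along the fingers, y is the direction in which the jaws open and shut, and the axes are right-handed (so a half turn about x gives the same grasp; the last joint's range is limited). The gripper opens to 85 mm and grips with 20 to 120 N. Pads are 22 mm wide; open, the fingers measure 114 mm over their backs; the gripper's body (76 mm by 85 mm) begins 54 mm behind the grasp point. The pads swing forward as they close: fully open they stand 13 mm farther back than shut.
Start: joints at [-1.297, 0.308, 1.634, -0, 1.2, -0.07], TCP at [0.211, -0.588, 0.207] pointing down, gripper open.
Joint ranges: [-3.06, 3.06], [-0.79, 1.96], [0.05, 2.63], [-1.19, 4.34], [0.05, 2.64], [-2.94, 2.94]. Speed limits (rad/s): [2.79, 2.79, 3.14, 3.14, 3.14, 3.14].

### API

Orientations are given as a unit quaternion [w, x, y, z].
In Python, from plant import bot, eyes, hand_in gives the robot as it stands.
- The arm moves only by the tool drive_tool, never from a script. Its argument "series" is a list of rows, each an object of numbers: "wx", "wy", "wz": the turn, a rotation vector about the tool's x, y, z in units of 90 degrees (1.0 is 90 degrees); "dx", "dy", "dz": the shift along the tool's x, y, z in units of 0.75 m (1.0 is 0.75 m); "fingers": the gripper's target within -1 to 1 (fully open at 1, half-way at 0, shut at -1). In form: [{"wx": .., "wy": .., "wz": .., "dx": .., "dy": .., "dz": .., "fingers": ..}, ...]. A call has exactly 8 rows; each row is the pose to reach, as a shift and turn from the pose commanded when the call began, along the tool's axes at that moment; what a row does not reach only later rows make up. A row lasts 1/10 s, in which the tool goes at most 50 mm and 8.59 degrees, less where a joint would pass 70% of its speed; a pose out of reach is approached as far as the arm can. A call with a number of a shift or a turn outside -1 to 1 is refused whole. A call with a gripper value outside its range is refused whole. The fingers move at their own pace and stop on an object; the grip force is fixed at half the most. Time passes only in rows, so rows that repeat a pose let the fingers close, or fill a call up. It gives the time, the measured TCP pose, the force and the opening at its end, in the units of the state.
- bot.get_obs(): the state, without advancing time (a new reading comes with each control period).
- eyes.get_image(name): name is "scene" or "top" or "wrist"; returns a dict with "image" (384x512x3 uint8, red, green, blue), "K" (3x3 intrinsics, pixels), "D" ([k1, k2, p1, p2, k3] as OpenCV has them; the pictures are not rectified), "world_from_camera" (4x4, takes a point from camera to world coordinates). Camera axes: x right, y up, looking along -z (the intrinsics and any distortion apply to the point x, -y, -z); pixel columns grow to the right and rows downward; lengths in m; the calibration is good to about 2 mm. A picture is of the moment at which its call begins. There is no depth.
- hand_in(): hands the job in, once; it reports no verdict.
The state is a dict: "t": time; "joint_pos": joint angles; "joint_velocities": joint speeds; "joint_torque": joint torques, N m; "eef_pos": TCP position; "tcp_rot": TCP orientation; "ft_force": force on the tool from outside, world axes, zero at the start; "moment": the same for the moment, N m; "grip_width": opening from 0.0 (shut) to 1.0 (fully open).
Only numpy, scipy, OpenCV 4.12 (cv2) and the standard library are available. Lean on these libraries where they do the work, as an engineer would, in place of code of your own. Each camera call takes 0.05 s, during which the arm holds its last target. There are 200 camera calls.

### The job

Pick the air sander up by its T handle and hang it on the balancer arm, with the handle's cross bar lying in both upturned hooks. Let the arm sink slowly under the sander, never faster than 10 cm a second, until it carries the whole weight and has settled, and only then let go, so that it neither drops nor springs back. Do not force the arm down hard, do not knock the sander over, leave the other things on the bench alone, and finish with the sander hanging still and clear of the bench.

Things in the scene. Friction and masses are not known exactly. Their poses are not given: they have to be found in the camera images.
- sander: compact upright air sander, 127 mm tall, 0.25 to 0.83 kg (unknown), standing on its round rubber pad (76 mm diameter). Origin: centre of the pad's underside; z up, x along the T handle's cross bar. Body 44 mm in diameter up to 62 mm, tapering to a 14 mm neck (72 to 107 mm high) under the bar; a brass inlet sticks 24 mm out of the body to +y, 45 mm up. It may hang either way round.
- sander_bar (a point): centre of the sander's cross bar, 115 mm above the pad's underside, same axes. Steel bar 16 mm in diameter, 150 mm long along x, with 24 mm end knobs (the outer 9 mm). Its middle is a flat-sided black grip block, 32 mm along x, 18 mm across y, 24 mm tall: take it there from above, closing across the bar.
- hook_seat (a point): where the bar's centre lies when hung, midway between two slippery V hooks (10 mm rod, mouth 58, bottom 22 mm, tips 26 mm above, undersides 18 mm below this point) 90 mm apart on the arm's end. x: hook to hook, along the seated bar; y: back along the arm to its pivot, 280 mm; z up. Unloaded 300 mm high. Cross piece 100 mm back; the sander's body fits in between the rods from the free end (-y).
- boom (a joint): tilt of the balancer arm, rad: 0 raised on its upper stop (free end 0.2 rad above level), growing as it sinks; lower stop 0.62. Sprung: about 1.5 N down at the hooks lifts it off the stop, then about 21 mm sink per further newton, lightly damped, so it settles 0.06 to 0.5 down, by the sander's weight. Keep it under 0.4 rad/s, 0.2 once let go (5 cm/s at the hooks).
- head (a joint): swivel of the balancer arm about its upright mast, rad, positive turns it counterclockwise seen from above (free end towards +x); stays by friction (about 1 N sideways at the hooks turns it).
- mast: fixed steel mast of the balancer, 36 mm in diameter, on a 120 mm square base; origin: centre of the underside. The arm's tilt pivot is 250 mm above it.
- tin: bystander: closed steel tin, 60 mm in diameter, 75 mm tall; origin: centre of the underside.
- spanner: bystander: steel wrench lying on the bench; origin near its middle.
- disc: bystander: dark flat grinding disc lying on the bench, 100 mm diameter, 6 mm thick; origin: centre of the underside.
- offcut: bystander: aluminium angle offcut, 110 x 40 x 40 mm; origin: centre of the underside.
Things that resemble listed ones, but are neither listed nor needed, are in the scene too. What is shaped like the sander but purple or turquoise is not meant.

How it is judged:
On the way, in this order (a step that is already met when the one before it is completed fails the run):
1. the sander is lifted clear of the bench in the gripper (height (world z) of sander above 0.03 m and contact force between the fingers and sander above 0.5 N and contact force between boom and sander below 0.2 N), for 0.2 s.
2. the cross bar lies in both hooks and the arm has begun to sink, with the gripper still on the sander (y of sander_bar in the frame of hook_seat between -0.012 and 0.012 m and z of sander_bar in the frame of hook_seat between -0.012 and 0.012 m and x of sander_bar in the frame of hook_seat between -0.02 and 0.02 m and angle between the x axis of sander and the x axis of hook_seat, either way round below 0.2 rad and value of joint boom above 0.03 rad and contact force between the fingers and sander above 0.5 N), for 0.2 s.
At the end, for the whole second after the job is handed in: The sander hangs still and upright (0.25 rad), pad over 30 mm above the bench, its bar seated in both hooks (8 mm across and in height, 20 mm along, 0.2 rad), the arm sunk over 0.03 rad and still (0.08 rad/s), the gripper off (y of sander_bar in the frame of hook_seat between -0.008 and 0.008 m and z of sander_bar in the frame of hook_seat between -0.008 and 0.008 m and x of sander_bar in the frame of hook_seat between -0.02 and 0.02 m and angle between the x axis of sander and the x axis of hook_seat, either way round below 0.2 rad and height (world z) of sander above 0.03 m and angle between sander's own z axis and vertical below 0.25 rad and value of joint boom above 0.03 rad and linear speed of sander below 0.03 m/s and velocity of joint boom between -0.08 and 0.08 rad/s and contact force between the fingers and sander below 0.1 N); the robot touches nothing.
It fails at once if the balancer arm moves faster than 0.4 rad/s (dropped or knocked) (velocity of joint boom above 0.4 rad/s or velocity of joint boom below -0.4 rad/s).
It fails at once if the balancer arm drops or springs back faster than 0.2 rad/s with the gripper off the sander (contact force between the fingers and sander below 0.1 N and (velocity of joint boom above 0.2 rad/s or velocity of joint boom below -0.2 rad/s)).
It fails at once if the balancer arm is pressed with more than 20 N (contact force between boom and anything else above 20 N).
It fails at once if the sander is knocked over (tilted more than 0.6 rad) (angle between sander's own z axis and vertical above 0.6 rad).
It fails at once if a bystander is moved more than 20 mm (distance of any of tin, spanner, disc, offcut from where it was at the start of the episode above 0.02 m).
It also fails if it takes over 67 s, if anything falls off the work surface, if the arm or the gripper's body presses on something with over 40 N, if the wrist force passes 120 N, or if a joint passes its speed limit or range.

## Working session

There is one attempt and no reset: what is moved stays moved. The work goes in short steps, Python scripts to look and compute and a tool call to move; the robot and the scene stay as the last step left them, time stands still between calls to the robot, and variables do not carry over. Pictures are saved under pics/ and viewed, about 8 in all and at most 12, crops included, and the job is handed in when it is done.

Besides the shell and the picture viewer there is one more tool, called after ">>>" in YAML: its name, and indented under it one key for each argument. drive_tool: Moves the arm, as the interface text tells. Its arguments: {"type":"object","properties":{"series":{"type":"array"}},"required":["series"]}

```bash
mkdir -p pics; ls
cat > h.py <<'E'
import numpy as np, cv2
from plant import bot, eyes
def grab(n,f=None):
    d=eyes.get_image(n)
    d={k:np.array(v) for k,v in d.items()}
    if f: np.savez('pics/%s.npz'%f,**d); cv2.imwrite('pics/%s.png'%f,d['image'][:,:,::-1])
    return d
def load(f): return dict(np.load('pics/%s.npz'%f))
def ray(d,uv):
    p=cv2.undistortPoints(np.array([[uv]],float),d['K'],d['D'])[0,0]
    T=d['world_from_camera']; v=T[:3,:3]@np.array([p[0],-p[1],-1.]); return T[:3,3],v/np.linalg.norm(v)
def onz(d,uv,z):
    o,v=ray(d,uv); return o+v*(z-o[2])/v[2]
def tri(d1,a,d2,b):
    o,v=ray(d1,a);p,w=ray(d2,b)
    s=np.linalg.lstsq(np.c_[v,-w],p-o,rcond=None)[0]
    A,B=o+s[0]*v,p+s[1]*w; return (A+B)/2,np.linalg.norm(A-B)
def proj(d,P):
    T=np.linalg.inv(d['world_from_camera']);q=T[:3,:3]@np.array(P)+T[:3,3]
    return cv2.projectPoints(np.array([[q[0],-q[1],-q[2]]]),np.zeros(3),np.zeros(3),d['K'],d['D'])[0].ravel()
E
python3 - <<'E'
from h import *
a=grab('scene','s0');b=grab('top','t0')
for d in(a,b): print(d['world_from_camera'].round(3).tolist(),d['K'].round(1).tolist(),d['D'])
print(bot.get_obs())
E
```

```text
pics
[[0.292, -0.655, 0.697, 1.322], [0.956, 0.211, -0.202, -0.201], [-0.015, 0.726, 0.688, 0.907], [0.0, 0.0, 0.0, 1.0]] [[382.6, 0.0, 257.9], [0.0, 382.6, 191.8], [0.0, 0.0, 1.0]] [-0.01072055  0.          0.          0.          0.        ]
[[-0.015, 0.998, -0.067, 0.471], [-1.0, -0.017, -0.026, -0.012], [-0.027, 0.066, 0.997, 1.541], [0.0, 0.0, 0.0, 1.0]] [[500.1, 0.0, 248.0], [0.0, 500.1, 190.3], [0.0, 0.0, 1.0]] [0.03482377 0.         0.         0.         0.        ]
{'t': 0.1, 'joint_pos': array([-1.29666362e+00,  3.08905875e-01,  1.63505060e+00,  2.12802594e-05,
        1.19967292e+00, -6.97264190e-02]), 'joint_velocities': array([ 0.00011651, -0.0008729 , -0.00252691, -0.00134649,  0.00090162,
       -0.00254766]), 'joint_torque': array([-3.69237364e-05, -4.16405976e+01, -2.77644861e+01, -5.90120840e-05,
        4.03448241e-03, -1.14398074e-05]), 'eef_pos': array([ 0.21045554, -0.58767381,  0.20607358]), 'tcp_rot': array([-0.12025469, -0.69661515, -0.1216888 ,  0.69674814]), 'ft_force': array([ 0.65133748, -0.39607715,  0.36892952]), 'moment': array([0.02871011, 0.05154541, 0.00676647]), 'grip_width': 1.0010368138258885}
```

View pics/s0.png

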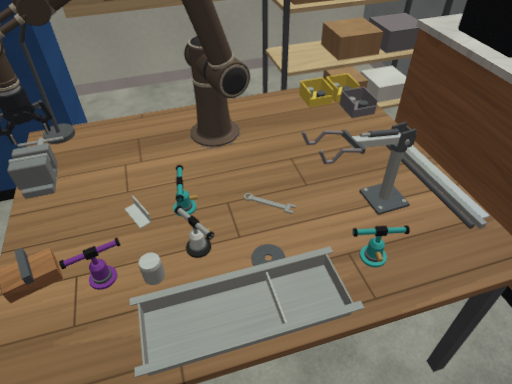

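View pics/t0.png

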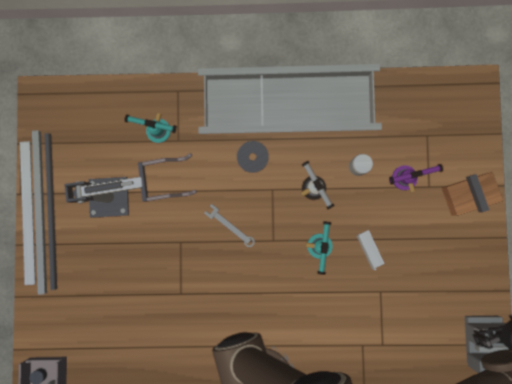

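Candidates shaped like the sander: turquoise at scene (184,200) and (375,250), purple at (100,270), grey/steel with black grip at (198,238), which is top (316,186). The grey one fits, because the others are the excluded colours. I'll confirm it in an enlarged crop together with the hooks.

Run:
```python
from h import *
s=cv2.imread('pics/s0.png');t=cv2.imread('pics/t0.png')
r=lambda i,x,y,w,h:cv2.resize(i[y:y+h,x:x+w],(400,300),interpolation=cv2.INTER_CUBIC)
cv2.imwrite('pics/c1.png',np.vstack([np.hstack([r(s,160,195,80,60),r(s,295,110,120,90)]),np.hstack([r(t,276,156,80,60),r(t,60,135,140,105)])]))
```

```text
(no output)
```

View pics/c1.png

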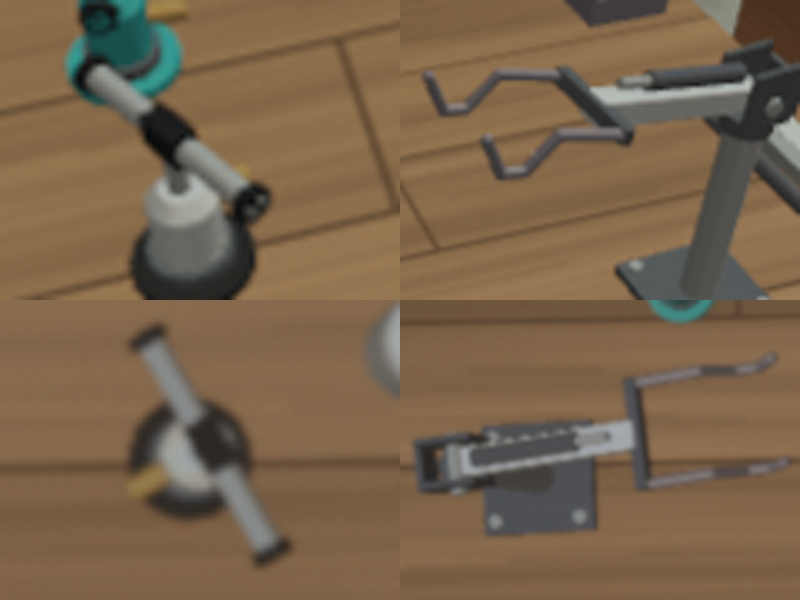

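```bash
cat > m.py <<'E'
from h import *
a,b=load('s0'),load('t0')
for n,p,q in [('end1',(179,209.4),(306,163)),('end2',(210.4,235),(330.4,207)),('block',(193.4,221),(318.4,184)),
 ('botN',(329.5,162.5),(172,159.5)),('botF',(311.5,143),(175.5,195.2)),('tipN',(321,152),(190.2,155)),('tipF',(304,132.5),(194.8,191.7)),
 ('crossN',(482,0),(0,0))]:
    if n!='crossN': 
        P,e=tri(a,p,b,q); print(n,P.round(4),round(e,4))
for n,u,z in [('end1',(306,163),.115),('end2',(330.4,207),.115),('block',(318.4,184),.127)]: print(n,onz(b,u,z).round(4))
# cross piece ends, base centre
for n,u,z in [('crN',(60+230/2.857,135+80/2.857),.29),('crF',(60+243/2.857,135+187/2.857),.29),('base',(60+140/2.857,135+180/2.857),.0)]: print(n,onz(b,u,z).round(4))
for n,u,z in [('tin',(362,164),.075),('disc',(253,157),.006)]: print(n,onz(b,u,z).round(3))
E
python3 m.py
```

```text
end1 [ 0.6276 -0.17    0.2163] 0.0732
end2 [ 0.5296 -0.1773  0.004 ] 0.0953
block [ 0.5809 -0.1757  0.1196] 0.0005
botN [0.6343 0.2037 0.2762] 0.0201
botF [0.5426 0.1933 0.2774] 0.0234
tipN [0.642  0.1599 0.3247] 0.0004
tipF [0.5517 0.1501 0.3254] 0.0023
end1 [ 0.6421 -0.1426  0.115 ]
end2 [ 0.5152 -0.2088  0.115 ]
block [ 0.5803 -0.1751  0.127 ]
crN [0.6286 0.2907 0.29  ]
crF [0.5337 0.2793 0.29  ]
base [0.5576 0.4589 0.    ]
tin [ 0.641 -0.309  0.075]
disc [0.677 0.01  0.006]
```

The crop confirms the grey/steel sander with a black block. Its brass inlet is at top (305,252→~306,191), pointing to +y/−x. The hooks are open-ended V's: tips at scene (321,152) and (304,132), top (190,155) and (195,192). Next I'll compute the approach.

```bash
cat > go.py <<'E'
# usage: go.py x y z barangle_deg : row values from current measured pose (tool down, jaws across bar)
import sys
from h import *
from scipy.spatial.transform import Rotation as R
def rot(o): return R.from_quat(np.r_[o['tcp_rot'][1:],o['tcp_rot'][0]])
def go(x,y,z,ang):
    o=bot.get_obs();r=rot(o);M=r.as_matrix()
    a=np.radians(ang);best=None
    for s in (1,-1):
        yy=s*np.array([-np.sin(a),np.cos(a),0]);xx=np.array([0,0,-1.]);T=R.from_matrix(np.c_[xx,yy,np.cross(xx,yy)])
        w=(r.inv()*T).as_rotvec()/(np.pi/2)
        if best is None or np.linalg.norm(w)<np.linalg.norm(best): best=w
    d=M.T@(np.array([x,y,z])-o['eef_pos'])/.75
    print('t',o['t'],'pos',o['eef_pos'].round(4),'F',o['ft_force'].round(2),'w',o['grip_width'].round(3),'j6',o['joint_pos'][5].round(2))
    print('tool x',M[:,0].round(3),'y',M[:,1].round(3)); print('d',d.round(4),'w',best.round(4))
if __name__=='__main__': go(*map(float,sys.argv[1:5]))
E
python3 go.py 0.58 -0.1755 0.22 27.5
```

```text
Traceback (most recent call last):
  File "go.py", line 16, in <module>
    if __name__=='__main__': go(*map(float,sys.argv[1:5]))
                             ~~^^^^^^^^^^^^^^^^^^^^^^^^^^^
  File "go.py", line 14, in go
    print('t',o['t'],'pos',o['eef_pos'].round(4),'F',o['ft_force'].round(2),'w',o['grip_width'].round(3),'j6',o['joint_pos'][5].round(2))
                                                                                ^^^^^^^^^^^^^^^^^^^^^
AttributeError: 'float' object has no attribute 'round'
```

```bash
sed -i "s/o\['grip_width'\].round(3)/round(float(o['grip_width']),3)/" go.py; python3 go.py 0.58 -0.1755 0.22 27.5
```

```text
t 0.1 pos [ 0.2105 -0.5877  0.2061] F [ 0.65 -0.4   0.37] w 1.001 j6 -0.07
tool x [-0.001  0.002 -1.   ] y [ 0.337 -0.941 -0.002]
d [-0.0178 -0.3513 -0.6492] w [-0.0867 -0.0002  0.0013]
```

>>> drive_tool:
  series:
    - {"dx":-0.018,"dy":-0.022,"dz":-0.041,"wx":-0.03,"fingers":1}
    - {"dx":-0.018,"dy":-0.05,"dz":-0.09,"wx":-0.05,"fingers":1}
    - {"dx":-0.018,"dy":-0.08,"dz":-0.148,"wx":-0.087,"fingers":1}
    - {"dx":-0.018,"dy":-0.11,"dz":-0.203,"wx":-0.087,"fingers":1}
    - {"dx":-0.018,"dy":-0.14,"dz":-0.259,"wx":-0.087,"fingers":1}
    - {"dx":-0.018,"dy":-0.17,"dz":-0.314,"wx":-0.087,"fingers":1}
    - {"dx":-0.018,"dy":-0.2,"dz":-0.37,"wx":-0.087,"fingers":1}
    - {"dx":-0.018,"dy":-0.23,"dz":-0.425,"wx":-0.087,"fingers":1}

```text
invalid input
```

```bash
python3 go.py 0.58 -0.1755 0.22 27.5
```

```text
t 0.1 pos [ 0.2105 -0.5877  0.2061] F [ 0.65 -0.4   0.37] w 1.001 j6 -0.07
tool x [-0.001  0.002 -1.   ] y [ 0.337 -0.941 -0.002]
d [-0.0178 -0.3513 -0.6492] w [-0.0867 -0.0002  0.0013]
```

Probably every key is required.

>>> drive_tool:
  series:
    - {"wx":-0.03,"wy":0,"wz":0,"dx":-0.018,"dy":-0.022,"dz":-0.041,"fingers":1}
    - {"wx":-0.05,"wy":0,"wz":0,"dx":-0.018,"dy":-0.05,"dz":-0.09,"fingers":1}
    - {"wx":-0.087,"wy":0,"wz":0,"dx":-0.018,"dy":-0.08,"dz":-0.148,"fingers":1}
    - {"wx":-0.087,"wy":0,"wz":0,"dx":-0.018,"dy":-0.11,"dz":-0.203,"fingers":1}
    - {"wx":-0.087,"wy":0,"wz":0,"dx":-0.018,"dy":-0.14,"dz":-0.259,"fingers":1}
    - {"wx":-0.087,"wy":0,"wz":0,"dx":-0.018,"dy":-0.17,"dz":-0.314,"fingers":1}
    - {"wx":-0.087,"wy":0,"wz":0,"dx":-0.018,"dy":-0.2,"dz":-0.37,"fingers":1}
    - {"wx":-0.087,"wy":0,"wz":0,"dx":-0.018,"dy":-0.23,"dz":-0.425,"fingers":1}

```text
t: 0.9
eef_pos: [0.4534, -0.3168, 0.2203]
tcp_rot: [-0.168, -0.687, -0.168, 0.687]
ft_force: [0.2, -0.5, 0.0]
grip_width: 1.003
```

```bash
python3 go.py 0.58 -0.1755 0.22 27.5
```

```text
t 0.9 pos [ 0.4534 -0.3168  0.2203] F [ 0.22 -0.46  0.01] w 1.003 j6 0.4
tool x [-0.  0. -1.] y [ 0.462 -0.887 -0.   ]
d [ 0.0004 -0.089  -0.2368] w [0.0002 0.0001 0.0003]
```

>>> drive_tool:
  series:
    - {"wx":0,"wy":0,"wz":0,"dx":0,"dy":-0.022,"dz":-0.06,"fingers":1}
    - {"wx":0,"wy":0,"wz":0,"dx":0,"dy":-0.044,"dz":-0.12,"fingers":1}
    - {"wx":0,"wy":0,"wz":0,"dx":0,"dy":-0.067,"dz":-0.18,"fingers":1}
    - {"wx":0,"wy":0,"wz":0,"dx":0,"dy":-0.082,"dz":-0.22,"fingers":1}
    - {"wx":0,"wy":0,"wz":0,"dx":0,"dy":-0.089,"dz":-0.237,"fingers":1}
    - {"wx":0,"wy":0,"wz":0,"dx":0,"dy":-0.089,"dz":-0.237,"fingers":1}
    - {"wx":0,"wy":0,"wz":0,"dx":0,"dy":-0.089,"dz":-0.237,"fingers":1}
    - {"wx":0,"wy":0,"wz":0,"dx":0,"dy":-0.089,"dz":-0.237,"fingers":1}

```text
t: 1.7
eef_pos: [0.5782, -0.1786, 0.2204]
tcp_rot: [-0.168, -0.687, -0.168, 0.687]
ft_force: [-0.6, -0.9, -0.2]
grip_width: 1.0
```

```bash
python3 - <<'E'
from h import *
d=grab('wrist','w1');print(d['world_from_camera'].round(3).tolist())
print([proj(d,p).round(1).tolist() for p in [(.58,-.1755,.127),(.642,-.1426,.123),(.515,-.2088,.123)]])
E
python3 go.py 0.58 -0.1755 0.11 27.5
```

```text
[[0.462, 0.857, 0.23, 0.636], [-0.887, 0.446, 0.12, -0.149], [0.0, -0.26, 0.966, 0.388], [0.0, 0.0, 0.0, 1.0]]
[[254.9, 182.5], [254.1, 101.3], [254.7, 254.5]]
t 1.75 pos [ 0.5783 -0.1787  0.2206] F [ 0.07 -1.09  0.12] w 0.998 j6 0.72
tool x [-0.001 -0.    -1.   ] y [ 0.46  -0.888 -0.   ]
d [ 0.1474 -0.0027 -0.0041] w [-0.001   0.0005  0.    ]
```

View pics/w1.png

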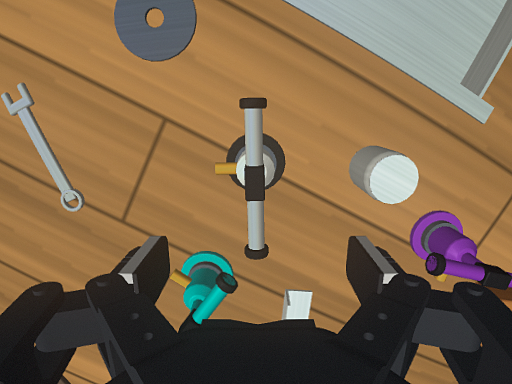

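The block is at (255,183) in the wrist view and the bar ends at (253,102) and (257,251), within 1–2 mm and 1.5° of the estimate. Descending.

>>> drive_tool:
  series:
    - {"wx":-0.016,"wy":0,"wz":0,"dx":0.0,"dy":-0.003,"dz":-0.004,"fingers":1}
    - {"wx":-0.016,"wy":0,"wz":0,"dx":0.03,"dy":-0.003,"dz":-0.004,"fingers":1}
    - {"wx":-0.016,"wy":0,"wz":0,"dx":0.06,"dy":-0.003,"dz":-0.004,"fingers":1}
    - {"wx":-0.016,"wy":0,"wz":0,"dx":0.09,"dy":-0.003,"dz":-0.004,"fingers":1}
    - {"wx":-0.016,"wy":0,"wz":0,"dx":0.12,"dy":-0.003,"dz":-0.004,"fingers":1}
    - {"wx":-0.016,"wy":0,"wz":0,"dx":0.14,"dy":-0.003,"dz":-0.004,"fingers":1}
    - {"wx":-0.016,"wy":0,"wz":0,"dx":0.147,"dy":-0.003,"dz":-0.004,"fingers":1}
    - {"wx":-0.016,"wy":0,"wz":0,"dx":0.147,"dy":-0.003,"dz":-0.004,"fingers":1}

```text
t: 2.55
eef_pos: [0.5805, -0.174, 0.1098]
tcp_rot: [-0.177, -0.684, -0.177, 0.685]
ft_force: [-0.3, -0.2, 0.3]
grip_width: 1.0
```

```bash
python3 go.py 0.58 -0.1755 0.11 29
```

```text
t 2.55 pos [ 0.5805 -0.174   0.1098] F [-0.32 -0.24  0.33] w 1.0 j6 0.7
tool x [-0.001  0.    -1.   ] y [ 0.484 -0.875 -0.001]
d [-0.0002  0.0015  0.0015] w [-0.0005  0.0005  0.0006]
```

Close, then wait for a firm grip.

>>> drive_tool:
  series:
    - {"wx":0,"wy":0,"wz":0,"dx":0,"dy":0.001,"dz":0.001,"fingers":0.2}
    - {"wx":0,"wy":0,"wz":0,"dx":0,"dy":0.001,"dz":0.001,"fingers":-0.2}
    - {"wx":0,"wy":0,"wz":0,"dx":0,"dy":0.001,"dz":0.001,"fingers":-0.5}
    - {"wx":0,"wy":0,"wz":0,"dx":0,"dy":0.001,"dz":0.001,"fingers":-1}
    - {"wx":0,"wy":0,"wz":0,"dx":0,"dy":0.001,"dz":0.001,"fingers":-1}
    - {"wx":0,"wy":0,"wz":0,"dx":0,"dy":0.001,"dz":0.001,"fingers":-1}
    - {"wx":0,"wy":0,"wz":0,"dx":0,"dy":0.001,"dz":0.001,"fingers":-1}
    - {"wx":0,"wy":0,"wz":0,"dx":0,"dy":0.001,"dz":0.001,"fingers":-1}

```text
t: 3.35
eef_pos: [0.5807, -0.1749, 0.1104]
tcp_rot: [-0.177, -0.685, -0.177, 0.685]
ft_force: [-0.3, -0.5, 0.6]
grip_width: 0.004
```

>>> drive_tool:
  series:
    - {"wx":0,"wy":0,"wz":0,"dx":0,"dy":0,"dz":0,"fingers":-1}
    - {"wx":0,"wy":0,"wz":0,"dx":0,"dy":0,"dz":0,"fingers":-1}
    - {"wx":0,"wy":0,"wz":0,"dx":-0.01,"dy":0,"dz":0,"fingers":-1}
    - {"wx":0,"wy":0,"wz":0,"dx":-0.02,"dy":0,"dz":0,"fingers":-1}
    - {"wx":0,"wy":0,"wz":0,"dx":-0.04,"dy":0,"dz":0,"fingers":-1}
    - {"wx":0,"wy":0,"wz":0,"dx":-0.06,"dy":0,"dz":0,"fingers":-1}
    - {"wx":0,"wy":0,"wz":0,"dx":-0.07,"dy":0,"dz":0,"fingers":-1}
    - {"wx":0,"wy":0,"wz":0,"dx":-0.07,"dy":0,"dz":0,"fingers":-1}

```text
t: 4.15
eef_pos: [0.5824, -0.1755, 0.1657]
tcp_rot: [0.178, 0.686, 0.176, -0.683]
ft_force: [0.4, -0.2, -0.0]
grip_width: 0.005
```

>>> drive_tool:
  series:
    - {"wx":0,"wy":0,"wz":0,"dx":0,"dy":0,"dz":0,"fingers":-1}
    - {"wx":0,"wy":0,"wz":0,"dx":0,"dy":0,"dz":0,"fingers":-1}
    - {"wx":0,"wy":0,"wz":0,"dx":0,"dy":0,"dz":0,"fingers":-1}
    - {"wx":0,"wy":0,"wz":0,"dx":0,"dy":0,"dz":0,"fingers":-1}
    - {"wx":0,"wy":0,"wz":0,"dx":0,"dy":0,"dz":0,"fingers":-1}
    - {"wx":0,"wy":0,"wz":0,"dx":0,"dy":0,"dz":0,"fingers":-1}
    - {"wx":0,"wy":0,"wz":0,"dx":0,"dy":0,"dz":0,"fingers":-1}
    - {"wx":0,"wy":0,"wz":0,"dx":0,"dy":0,"dz":0,"fingers":-1}

```text
t: 4.95
eef_pos: [0.5807, -0.1749, 0.1629]
tcp_rot: [0.177, 0.685, 0.177, -0.685]
ft_force: [0.1, -0.6, 0.2]
grip_width: 0.002
```

```bash
python3 - <<'E'
from h import *
F=[]
for i in range(6):
    grab('wrist','w2'); F.append(bot.get_obs()['ft_force'])
print(np.round(F,2), bot.get_obs()['moment'])
E
python3 go.py 0.604 0.05 0.36 6.6
```

```text
[[-1.32  0.05  0.92]
 [-0.53 -0.43  0.09]
 [-0.26 -0.19  0.83]
 [-0.45 -0.53 -0.42]
 [-0.42 -0.56  0.17]
 [ 0.43 -0.11 -0.2 ]] [-1.10096309e-02 -3.56817127e-02  5.74430217e-05]
t 5.25 pos [ 0.5807 -0.1749  0.163 ] F [ 0.43 -0.11 -0.2 ] w -0.0 j6 0.7
tool x [ 0.  0. -1.] y [ 0.484 -0.875  0.   ]
d [-0.2627 -0.2473 -0.1724] w [ 0.2485 -0.     -0.    ]
```

View pics/w2.png

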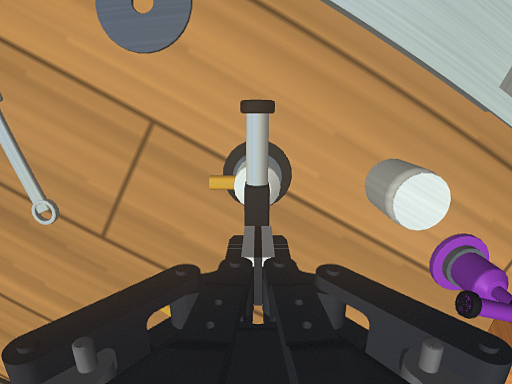

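Run:
```python
from h import *
d=load('w2');o=bot.get_obs()
print('tcp px',proj(d,o['eef_pos']),'tip px',proj(d,o['eef_pos']-[0,0,.011]))
print('block now',onz(d,(257,205),.127),'far knob',onz(d,(257,106),.127))
d=load('w1');print('block w1',onz(d,(255.5,183),.127),'far knob',onz(d,(253,102),.127),'near',onz(d,(257,251),.127))
w=cv2.imread('pics/w2.png')
s=grab('scene','s1')
print([proj(s,p).round(0).tolist() for p in [o['eef_pos'],(.58,-.1755,.115)]])
cv2.imwrite('pics/c2.png',np.hstack([cv2.resize(w[150:300,157:357],(400,300)),cv2.resize(cv2.imread('pics/s1.png')[120:270,100:300],(400,300))]))
```

```text
tcp px [256.90720973 223.44869448] tip px [256.94124637 217.16357066]
block now [ 0.58085074 -0.17483486  0.127     ] far knob [ 0.64041748 -0.14181407  0.127     ]
block w1 [ 0.57980437 -0.17619715  0.127     ] far knob [ 0.64098626 -0.14211964  0.127     ] near [ 0.52117111 -0.20818195  0.127     ]
[[191.0, 210.0], [194.0, 222.0]]
```

View pics/c2.png

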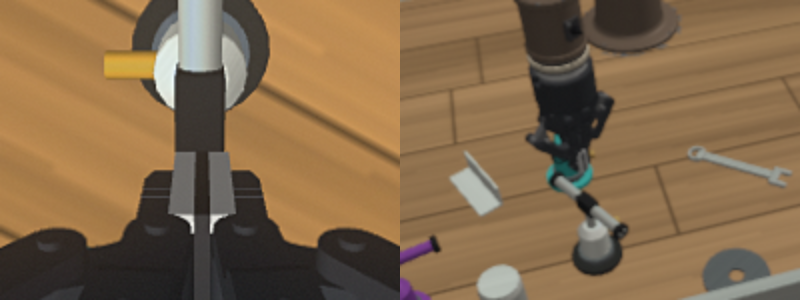

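Run:
```python
from h import *
d=load('w1');print(d['K'][0,0])
o,v=ray(d,(168,236));o,w=ray(d,(348,237))
a=d['world_from_camera'][:3,2]
v/=-v@a;w/=-w@a
D=.085/np.linalg.norm(v-w);print('depth',D,o+D*v,o+D*w,'TCP .5783 -.1787 .2206')
s=cv2.imread('pics/s1.png')[165:245,140:240]
w=cv2.imread('pics/w1.png')[220:320,100:200]
cv2.imwrite('pics/c3.png',np.hstack([cv2.resize(s,(500,400),interpolation=cv2.INTER_CUBIC),cv2.resize(w,(300,400))[:,:300]]))
```

```text
299.2878729053339
depth 0.14002988581947468 [ 0.56603709 -0.13778058  0.25790694] [ 0.60486517 -0.21339384  0.25803143] TCP .5783 -.1787 .2206
```

View pics/c3.png

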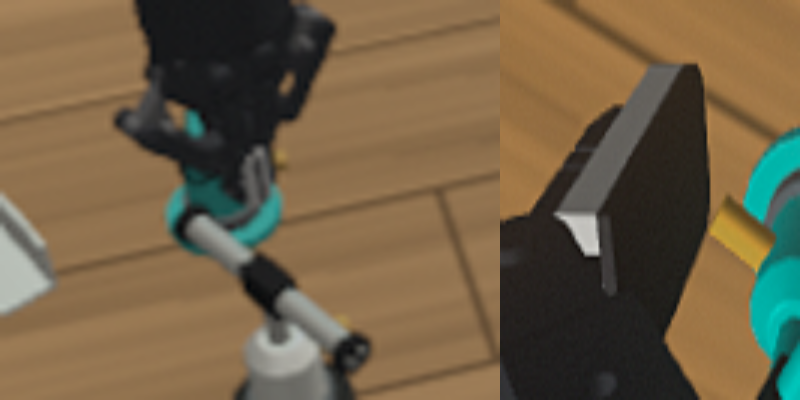

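```bash
python3 - <<'E'
from h import *
d=load('w2');s=load('s1')
for z in (.152,.175,.188): print(z,onz(d,(257,226),z).round(4),'expect .5903 -.1696')
print(tri(d,(257,226),s,(191.5,203)))
E
python3 go.py 0.5805 -0.1755 0.075 29
```

```text
0.152 [ 0.5755 -0.1778  0.152 ] expect .5903 -.1696
0.175 [ 0.5835 -0.1735  0.175 ] expect .5903 -.1696
0.188 [ 0.588 -0.171  0.188] expect .5903 -.1696
(array([ 0.59089187, -0.17044659,  0.19804499]), np.float64(0.00282335369221697))
t 5.3 pos [ 0.5807 -0.1749  0.1629] F [ 0.6  -0.59 -0.04] w 0.002 j6 0.7
tool x [ 0. -0. -1.] y [ 0.484 -0.875  0.   ]
d [0.1173 0.0005 0.0006] w [-0.0004 -0.     -0.    ]
```

Three rough measurements agree that the fingertips are really about 38 mm higher than the reported TCP implies, so the jaws closed above the block. The sander has not moved. I'll open and go lower.

>>> drive_tool:
  series:
    - {"wx":0,"wy":0,"wz":0,"dx":0,"dy":0,"dz":0,"fingers":1}
    - {"wx":0,"wy":0,"wz":0,"dx":0,"dy":0,"dz":0,"fingers":1}
    - {"wx":0,"wy":0,"wz":0,"dx":0,"dy":0,"dz":0,"fingers":1}
    - {"wx":0,"wy":0,"wz":0,"dx":0.03,"dy":0,"dz":0,"fingers":1}
    - {"wx":0,"wy":0,"wz":0,"dx":0.06,"dy":0,"dz":0,"fingers":1}
    - {"wx":0,"wy":0,"wz":0,"dx":0.08,"dy":0,"dz":0,"fingers":1}
    - {"wx":0,"wy":0,"wz":0,"dx":0.09,"dy":0,"dz":0,"fingers":1}
    - {"wx":0,"wy":0,"wz":0,"dx":0.1,"dy":0,"dz":0,"fingers":1}

```text
t: 6.1
eef_pos: [0.5809, -0.1749, 0.0875]
tcp_rot: [0.177, 0.685, 0.177, -0.685]
ft_force: [0.4, -0.4, 0.1]
grip_width: 0.998
```

>>> drive_tool:
  series:
    - {"wx":0,"wy":0,"wz":0,"dx":0.01,"dy":0,"dz":0,"fingers":1}
    - {"wx":0,"wy":0,"wz":0,"dx":0.021,"dy":0,"dz":0,"fingers":1}
    - {"wx":0,"wy":0,"wz":0,"dx":0.021,"dy":0,"dz":0,"fingers":1}
    - {"wx":0,"wy":0,"wz":0,"dx":0.021,"dy":0,"dz":0,"fingers":-0.3}
    - {"wx":0,"wy":0,"wz":0,"dx":0.021,"dy":0,"dz":0,"fingers":-0.5}
    - {"wx":0,"wy":0,"wz":0,"dx":0.021,"dy":0,"dz":0,"fingers":-1}
    - {"wx":0,"wy":0,"wz":0,"dx":0.021,"dy":0,"dz":0,"fingers":-1}
    - {"wx":0,"wy":0,"wz":0,"dx":0.021,"dy":0,"dz":0,"fingers":-1}

```text
t: 6.9
eef_pos: [0.5806, -0.1745, 0.0726]
tcp_rot: [-0.176, -0.685, -0.177, 0.685]
ft_force: [-1.5, 1.6, 2.7]
grip_width: 0.199
```

>>> drive_tool:
  series:
    - {"wx":0,"wy":0,"wz":0,"dx":0,"dy":0,"dz":0,"fingers":-1}
    - {"wx":0,"wy":0,"wz":0,"dx":0,"dy":0,"dz":0,"fingers":-1}
    - {"wx":0,"wy":0,"wz":0,"dx":0,"dy":0,"dz":0,"fingers":-1}
    - {"wx":0,"wy":0,"wz":0,"dx":0,"dy":0,"dz":0,"fingers":-1}
    - {"wx":0,"wy":0,"wz":0,"dx":0,"dy":0,"dz":0,"fingers":-1}
    - {"wx":0,"wy":0,"wz":0,"dx":0,"dy":0,"dz":0,"fingers":-1}
    - {"wx":0,"wy":0,"wz":0,"dx":0,"dy":0,"dz":0,"fingers":-1}
    - {"wx":0,"wy":0,"wz":0,"dx":0,"dy":0,"dz":0,"fingers":-1}

```text
t: 7.7
eef_pos: [0.5807, -0.1746, 0.0726]
tcp_rot: [-0.177, -0.685, -0.177, 0.685]
ft_force: [-2.3, 3.6, 5.3]
grip_width: 0.2
```

The jaws are on the block, at width 0.20 (17–18 mm). Lift and weigh.

>>> drive_tool:
  series:
    - {"wx":0,"wy":0,"wz":0,"dx":-0.01,"dy":0,"dz":0,"fingers":-1}
    - {"wx":0,"wy":0,"wz":0,"dx":-0.02,"dy":0,"dz":0,"fingers":-1}
    - {"wx":0,"wy":0,"wz":0,"dx":-0.04,"dy":0,"dz":0,"fingers":-1}
    - {"wx":0,"wy":0,"wz":0,"dx":-0.06,"dy":0,"dz":0,"fingers":-1}
    - {"wx":0,"wy":0,"wz":0,"dx":-0.08,"dy":0,"dz":0,"fingers":-1}
    - {"wx":0,"wy":0,"wz":0,"dx":-0.09,"dy":0,"dz":0,"fingers":-1}
    - {"wx":0,"wy":0,"wz":0,"dx":-0.09,"dy":0,"dz":0,"fingers":-1}
    - {"wx":0,"wy":0,"wz":0,"dx":-0.09,"dy":0,"dz":0,"fingers":-1}

```text
t: 8.5
eef_pos: [0.5806, -0.1749, 0.1399]
tcp_rot: [0.177, 0.685, 0.177, -0.685]
ft_force: [-1.3, 0.6, -7.4]
grip_width: 0.198
```

```bash
python3 - <<'E'
from h import *
F=[];M=[]
for i in range(10):
    d=grab('wrist','w3'); o=bot.get_obs();F.append(o['ft_force']);M.append(o['moment'])
print(np.mean(F,0).round(2),np.std(F,0).round(2),np.mean(M,0).round(3))
s=grab('scene','s2')
w=cv2.resize(d['image'][:,:,::-1][90:330,96:416],(400,300))
cv2.imwrite('pics/c4.png',np.hstack([w,cv2.resize(s['image'][:,:,::-1][140:260,130:290],(400,300))]))
E
python3 go.py 0.61 0.05 0.32 6.6
```

```text
[-0.25 -0.22 -8.11] [0.47 0.26 0.55] [ 0.005 -0.023  0.005]
t 9.05 pos [ 0.5807 -0.1749  0.1395] F [-0.76 -0.07 -7.01] w 0.199 j6 0.7
tool x [-0.  0. -1.] y [ 0.484 -0.875 -0.   ]
d [-0.2407 -0.2434 -0.1794] w [2.485e-01 2.000e-04 1.000e-04]
```

View pics/c4.png

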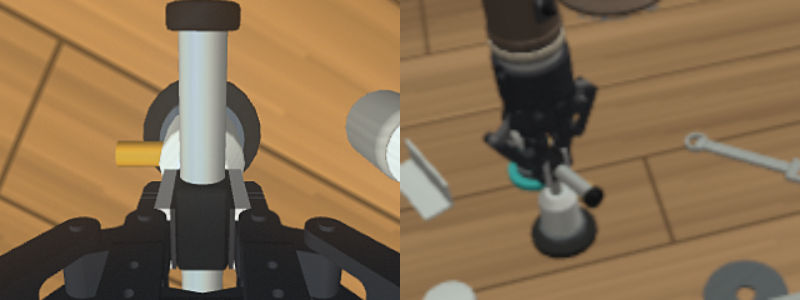

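The sander is held square by the block and weighs about 8.1 N, so I expect roughly 0.14 m of sink. The bar is at about TCP_z + 0.042. Next I raise it, turn it by −22°, and go to the free end of the hooks.

>>> drive_tool:
  series:
    - {"wx":0,"wy":0,"wz":0,"dx":-0.02,"dy":0,"dz":0,"fingers":-1}
    - {"wx":0.03,"wy":0,"wz":0,"dx":-0.06,"dy":0,"dz":0,"fingers":-1}
    - {"wx":0.07,"wy":0,"wz":0,"dx":-0.1,"dy":-0.01,"dz":-0.008,"fingers":-1}
    - {"wx":0.12,"wy":0,"wz":0,"dx":-0.14,"dy":-0.03,"dz":-0.024,"fingers":-1}
    - {"wx":0.17,"wy":0,"wz":0,"dx":-0.18,"dy":-0.06,"dz":-0.047,"fingers":-1}
    - {"wx":0.21,"wy":0,"wz":0,"dx":-0.215,"dy":-0.09,"dz":-0.07,"fingers":-1}
    - {"wx":0.24,"wy":0,"wz":0,"dx":-0.232,"dy":-0.12,"dz":-0.094,"fingers":-1}
    - {"wx":0.2485,"wy":0,"wz":0,"dx":-0.2375,"dy":-0.14,"dz":-0.11,"fingers":-1}

```text
t: 9.85
eef_pos: [0.6037, -0.041, 0.3226]
tcp_rot: [0.041, 0.708, 0.041, -0.703]
ft_force: [0.0, -0.2, -8.9]
grip_width: 0.201
```

```bash
python3 - <<'E'
from h import *
d=load('w3');print('knob at .182',onz(d,(258.4,102),.182+.0), 'expect',np.array([.5807,-.1749])+.07*np.array([.875,.484]))
E
python3 go.py 0.612 0.02 0.3176 6.6
```

```text
knob at .182 [ 0.64068213 -0.14232124  0.182     ] expect [ 0.64195 -0.14102]
t 9.85 pos [ 0.6037 -0.041   0.3226] F [ 0.04 -0.16 -8.9 ] w 0.201 j6 1.31
tool x [ 0.007  0.    -1.   ] y [ 0.115 -0.993  0.   ]
d [ 0.0068 -0.0796 -0.0203] w [ 0.     -0.0045 -0.0002]
```

>>> drive_tool:
  series:
    - {"wx":0,"wy":0,"wz":0,"dx":0,"dy":-0.01,"dz":-0.003,"fingers":-1}
    - {"wx":0,"wy":0,"wz":0,"dx":0,"dy":-0.03,"dz":-0.008,"fingers":-1}
    - {"wx":0,"wy":0,"wz":0,"dx":0,"dy":-0.05,"dz":-0.012,"fingers":-1}
    - {"wx":0,"wy":0,"wz":0,"dx":0,"dy":-0.065,"dz":-0.013,"fingers":-1}
    - {"wx":0,"wy":0,"wz":0,"dx":0,"dy":-0.07,"dz":-0.013,"fingers":-1}
    - {"wx":0,"wy":0,"wz":0,"dx":0,"dy":-0.07,"dz":-0.013,"fingers":-1}
    - {"wx":0,"wy":0,"wz":0,"dx":0,"dy":-0.07,"dz":-0.013,"fingers":-1}
    - {"wx":0,"wy":0,"wz":0,"dx":0,"dy":-0.07,"dz":-0.013,"fingers":-1}

```text
t: 10.65
eef_pos: [0.6057, 0.0095, 0.3177]
tcp_rot: [-0.041, -0.706, -0.04, 0.706]
ft_force: [-0.3, 0.1, -9.0]
grip_width: 0.201
```

```bash
python3 - <<'E'
from h import *
w=grab('wrist','w4');t=grab('top','t4');s=grab('scene','s4');W=lambda d:d['image'][:,:,::-1]
for n,P in [('tipN',(.642,.16,.325)),('tipF',(.5517,.15,.325))]: print(n,proj(w,P).round(1),proj(t,P).round(1))
cv2.imwrite('pics/c5.png',np.hstack([cv2.resize(W(w)[:,0:400],(400,384)),np.vstack([cv2.resize(W(s)[100:196,240:440],(400,192)),cv2.resize(W(t)[135:231,60:260],(400,192))])]))
E
python3 go.py 0.612 0.02 0.3176 6.6
```

```text
tipN [ -0.2 137.7] [190.1 154.9]
tipF [ 29.8 280.5] [194.4 191.6]
t 10.8 pos [0.6057 0.0096 0.3178] F [ 0.36 -1.34 -7.66] w 0.199 j6 1.4
tool x [ 0. -0. -1.] y [ 0.114 -0.993  0.   ]
d [ 0.0003 -0.0128 -0.0099] w [-0.0004 -0.     -0.0001]
```

View pics/c5.png

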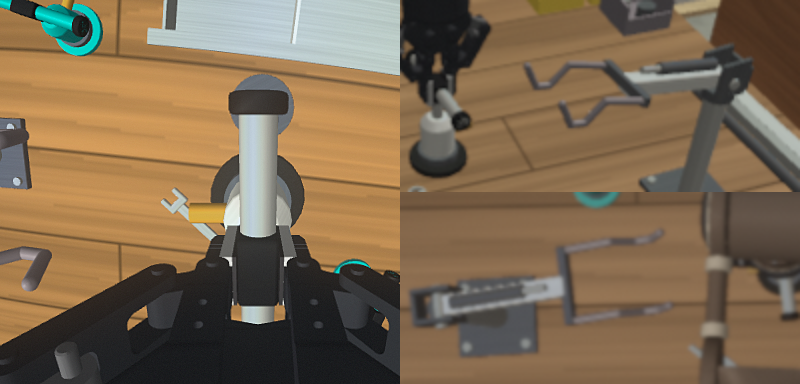

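Run:
```python
from h import *
w,s=load('w4'),load('s4')
x=np.array([.994,.11,0]);y0=np.array([-.11,.994,0]);z0=np.array([0,0,1.])
tip=np.array([.597,.155,.325])
for t in (0,.2):
    y=y0*np.cos(t)-z0*np.sin(t);z=z0*np.cos(t)+y0*np.sin(t)
    seat=tip+.029*y-.026*z
    print(t,'seat',seat.round(4))
    for n,a,b in [('tip',-.029,.026),('front',-.011,-.013),('back',.011,-.013),('rise',.029,.026)]:
        print(n,'F wrist',proj(w,seat-.045*x+a*y+b*z).round(0),'N scene',proj(s,seat+.045*x+a*y+b*z).round(1))
```

```text
0 seat [0.5938 0.1838 0.299 ]
tip F wrist [ 30. 280.] N scene [320.9 151.8]
front F wrist [ 43. 252.] N scene [325.5 162.2]
back F wrist [ 18. 251.] N scene [333. 160.]
rise F wrist [-44. 275.] N scene [341. 146.]
0.2 seat [0.5944 0.1781 0.2938]
tip F wrist [ 30. 280.] N scene [320.9 151.8]
front F wrist [ 55. 251.] N scene [322.7 163.9]
back F wrist [ 34. 248.] N scene [329.8 163. ]
rise F wrist [-29. 267.] N scene [340.  149.8]
```

The level-hook model fits both views: far hook front corner at wrist (43,253), near hook at scene (326,162). That puts the seat at (0.594, 0.184, 0.299). Now I advance along the arm axis with the bar above the tips.

>>> drive_tool:
  series:
    - {"wx":0,"wy":0,"wz":0,"dx":0,"dy":-0.01,"dz":-0.006,"fingers":-1}
    - {"wx":0,"wy":0,"wz":0,"dx":0,"dy":-0.03,"dz":-0.011,"fingers":-1}
    - {"wx":0,"wy":0,"wz":0,"dx":0,"dy":-0.055,"dz":-0.011,"fingers":-1}
    - {"wx":0,"wy":0,"wz":0,"dx":0,"dy":-0.08,"dz":-0.011,"fingers":-1}
    - {"wx":0,"wy":0,"wz":0,"dx":0,"dy":-0.105,"dz":-0.011,"fingers":-1}
    - {"wx":0,"wy":0,"wz":0,"dx":0,"dy":-0.12,"dz":-0.011,"fingers":-1}
    - {"wx":0,"wy":0,"wz":0,"dx":0,"dy":-0.13,"dz":-0.011,"fingers":-1}
    - {"wx":0,"wy":0,"wz":0,"dx":0,"dy":-0.13,"dz":-0.011,"fingers":-1}

```text
t: 11.6
eef_pos: [0.6025, 0.1094, 0.3178]
tcp_rot: [0.041, 0.706, 0.041, -0.706]
ft_force: [-0.3, -0.9, -6.6]
grip_width: 0.193
```

>>> drive_tool:
  series:
    - {"wx":0,"wy":0,"wz":0,"dx":0,"dy":-0.02,"dz":0,"fingers":-1}
    - {"wx":0,"wy":0,"wz":0,"dx":0,"dy":-0.04,"dz":0,"fingers":-1}
    - {"wx":0,"wy":0,"wz":0,"dx":0,"dy":-0.06,"dz":0,"fingers":-1}
    - {"wx":0,"wy":0,"wz":0,"dx":0,"dy":-0.08,"dz":0,"fingers":-1}
    - {"wx":0,"wy":0,"wz":0,"dx":0,"dy":-0.095,"dz":0,"fingers":-1}
    - {"wx":0,"wy":0,"wz":0,"dx":0,"dy":-0.1027,"dz":0,"fingers":-1}
    - {"wx":0,"wy":0,"wz":0,"dx":0,"dy":-0.1027,"dz":0,"fingers":-1}
    - {"wx":0,"wy":0,"wz":0,"dx":0,"dy":-0.1027,"dz":0,"fingers":-1}

```text
t: 12.4
eef_pos: [0.5938, 0.1842, 0.3177]
tcp_rot: [-0.041, -0.706, -0.04, 0.706]
ft_force: [0.9, -0.4, -7.4]
grip_width: 0.205
```

```bash
python3 - <<'E'
from h import *
w=grab('wrist','w5');s=grab('scene','s5');W=lambda d:d['image'][:,:,::-1]
cv2.imwrite('pics/c6.png',np.hstack([cv2.resize(W(w),(400,300)),cv2.resize(W(s)[90:210,265:425],(400,300))]))
E
python3 go.py 0.594 0.184 0.257 6.3
```

```text
t 12.5 pos [0.5939 0.1839 0.3178] F [-0.44 -0.01 -7.86] w 0.198 j6 1.69
tool x [-0.    -0.001 -1.   ] y [ 0.114 -0.993  0.001]
d [ 0.081  -0.0002 -0.0002] w [ 0.003   0.0001 -0.0004]
```

View pics/c6.png

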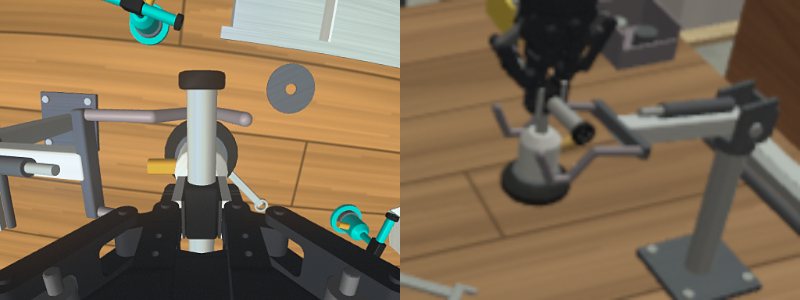

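The bar (wrist crop x≈203) is centred over the V (155–245). Lowering: quickly to just above the seat, then slowly.

>>> drive_tool:
  series:
    - {"wx":0,"wy":0,"wz":0,"dx":0.01,"dy":0,"dz":0,"fingers":-1}
    - {"wx":0,"wy":0,"wz":0,"dx":0.02,"dy":0,"dz":0,"fingers":-1}
    - {"wx":0,"wy":0,"wz":0,"dx":0.03,"dy":0,"dz":0,"fingers":-1}
    - {"wx":0,"wy":0,"wz":0,"dx":0.04,"dy":0,"dz":0,"fingers":-1}
    - {"wx":0,"wy":0,"wz":0,"dx":0.05,"dy":0,"dz":0,"fingers":-1}
    - {"wx":0,"wy":0,"wz":0,"dx":0.056,"dy":0,"dz":0,"fingers":-1}
    - {"wx":0,"wy":0,"wz":0,"dx":0.06,"dy":0,"dz":0,"fingers":-1}
    - {"wx":0,"wy":0,"wz":0,"dx":0.063,"dy":0,"dz":0,"fingers":-1}

```text
t: 13.3
eef_pos: [0.5939, 0.1845, 0.2703]
tcp_rot: [0.041, 0.706, 0.041, -0.706]
ft_force: [0.8, -0.2, -8.7]
grip_width: 0.204
```

>>> drive_tool:
  series:
    - {"wx":0,"wy":0,"wz":0,"dx":0.003,"dy":0,"dz":0,"fingers":-1}
    - {"wx":0,"wy":0,"wz":0,"dx":0.006,"dy":0,"dz":0,"fingers":-1}
    - {"wx":0,"wy":0,"wz":0,"dx":0.009,"dy":0,"dz":0,"fingers":-1}
    - {"wx":0,"wy":0,"wz":0,"dx":0.012,"dy":0,"dz":0,"fingers":-1}
    - {"wx":0,"wy":0,"wz":0,"dx":0.015,"dy":0,"dz":0,"fingers":-1}
    - {"wx":0,"wy":0,"wz":0,"dx":0.018,"dy":0,"dz":0,"fingers":-1}
    - {"wx":0,"wy":0,"wz":0,"dx":0.021,"dy":0,"dz":0,"fingers":-1}
    - {"wx":0,"wy":0,"wz":0,"dx":0.024,"dy":0,"dz":0,"fingers":-1}

```text
t: 14.1
eef_pos: [0.5941, 0.1845, 0.2528]
tcp_rot: [0.041, 0.706, 0.041, -0.706]
ft_force: [-0.6, -0.8, -5.8]
grip_width: 0.202
```

```bash
python3 - <<'E'
from h import *
F=[]
for i in range(5): w=grab('wrist','w6');F.append(bot.get_obs()['ft_force'])
print(np.mean(F,0).round(2))
E
python3 go.py 0.594 0.184 0.237 6.3
```

```text
[ 0.41  0.24 -6.55]
t 14.35 pos [0.594  0.1846 0.2529] F [-0.11 -0.01 -6.18] w 0.202 j6 1.69
tool x [ 0.001  0.    -1.   ] y [ 0.115 -0.993 -0.   ]
d [0.0212 0.0008 0.0001] w [ 0.0034 -0.0003  0.0001]
```

Contact has been made, with about 1.6 N on the hooks. I'll continue down along the arm's arc at 3 cm/s.

>>> drive_tool:
  series:
    - {"wx":0,"wy":0,"wz":0,"dx":0.003,"dy":0.0005,"dz":0,"fingers":-1}
    - {"wx":0,"wy":0,"wz":0,"dx":0.007,"dy":0.001,"dz":0,"fingers":-1}
    - {"wx":0,"wy":0,"wz":0,"dx":0.011,"dy":0.002,"dz":0,"fingers":-1}
    - {"wx":0,"wy":0,"wz":0,"dx":0.015,"dy":0.0025,"dz":0,"fingers":-1}
    - {"wx":0,"wy":0,"wz":0,"dx":0.019,"dy":0.003,"dz":0,"fingers":-1}
    - {"wx":0,"wy":0,"wz":0,"dx":0.023,"dy":0.0035,"dz":0,"fingers":-1}
    - {"wx":0,"wy":0,"wz":0,"dx":0.027,"dy":0.004,"dz":0,"fingers":-1}
    - {"wx":0,"wy":0,"wz":0,"dx":0.03,"dy":0.004,"dz":0,"fingers":-1}

```text
t: 15.15
eef_pos: [0.5942, 0.1814, 0.2298]
tcp_rot: [-0.041, -0.706, -0.041, 0.706]
ft_force: [0.3, 1.2, -5.4]
grip_width: 0.203
```

>>> drive_tool:
  series:
    - {"wx":0,"wy":0,"wz":0,"dx":0.003,"dy":0.0005,"dz":0,"fingers":-1}
    - {"wx":0,"wy":0,"wz":0,"dx":0.007,"dy":0.001,"dz":0,"fingers":-1}
    - {"wx":0,"wy":0,"wz":0,"dx":0.011,"dy":0.001,"dz":0,"fingers":-1}
    - {"wx":0,"wy":0,"wz":0,"dx":0.015,"dy":0.001,"dz":0,"fingers":-1}
    - {"wx":0,"wy":0,"wz":0,"dx":0.019,"dy":0.001,"dz":0,"fingers":-1}
    - {"wx":0,"wy":0,"wz":0,"dx":0.023,"dy":0.001,"dz":0,"fingers":-1}
    - {"wx":0,"wy":0,"wz":0,"dx":0.027,"dy":0.0005,"dz":0,"fingers":-1}
    - {"wx":0,"wy":0,"wz":0,"dx":0.03,"dy":0,"dz":0,"fingers":-1}

```text
t: 15.95
eef_pos: [0.5943, 0.181, 0.2073]
tcp_rot: [0.041, 0.706, 0.04, -0.706]
ft_force: [0.1, -1.2, -3.7]
grip_width: 0.198
```

```bash
python3 - <<'E'
from h import *
F=[]
for i in range(5): w=grab('wrist','w7');F.append(bot.get_obs()['ft_force'])
print(np.mean(F,0).round(2))
E
python3 go.py 0.594 0.184 0.237 6.3
```

```text
[ 0.43 -0.55 -4.13]
t 16.2 pos [0.5941 0.1813 0.2076] F [ 0.07 -0.3  -4.13] w 0.202 j6 1.68
tool x [-0. -0. -1.] y [ 0.115 -0.993  0.   ]
d [-0.0392 -0.0035 -0.0002] w [ 0.0033  0.0001 -0.0002]
```

Load transfer matches the spring. Remaining about 4.1 N, or about 85 mm.

>>> drive_tool:
  series:
    - {"wx":0,"wy":0,"wz":0,"dx":0.003,"dy":0,"dz":0,"fingers":-1}
    - {"wx":0,"wy":0,"wz":0,"dx":0.007,"dy":0,"dz":0,"fingers":-1}
    - {"wx":0,"wy":0,"wz":0,"dx":0.011,"dy":0,"dz":0,"fingers":-1}
    - {"wx":0,"wy":0,"wz":0,"dx":0.015,"dy":-0.0005,"dz":0,"fingers":-1}
    - {"wx":0,"wy":0,"wz":0,"dx":0.019,"dy":-0.0005,"dz":0,"fingers":-1}
    - {"wx":0,"wy":0,"wz":0,"dx":0.023,"dy":-0.001,"dz":0,"fingers":-1}
    - {"wx":0,"wy":0,"wz":0,"dx":0.027,"dy":-0.001,"dz":0,"fingers":-1}
    - {"wx":0,"wy":0,"wz":0,"dx":0.031,"dy":-0.0015,"dz":0,"fingers":-1}

```text
t: 17.0
eef_pos: [0.5942, 0.1831, 0.1843]
tcp_rot: [0.04, 0.706, 0.041, -0.706]
ft_force: [-0.1, 0.3, -3.3]
grip_width: 0.199
```

>>> drive_tool:
  series:
    - {"wx":0,"wy":0,"wz":0,"dx":0.004,"dy":0,"dz":0,"fingers":-1}
    - {"wx":0,"wy":0,"wz":0,"dx":0.008,"dy":-0.0005,"dz":0,"fingers":-1}
    - {"wx":0,"wy":0,"wz":0,"dx":0.012,"dy":-0.001,"dz":0,"fingers":-1}
    - {"wx":0,"wy":0,"wz":0,"dx":0.016,"dy":-0.0015,"dz":0,"fingers":-1}
    - {"wx":0,"wy":0,"wz":0,"dx":0.02,"dy":-0.002,"dz":0,"fingers":-1}
    - {"wx":0,"wy":0,"wz":0,"dx":0.024,"dy":-0.0025,"dz":0,"fingers":-1}
    - {"wx":0,"wy":0,"wz":0,"dx":0.028,"dy":-0.0035,"dz":0,"fingers":-1}
    - {"wx":0,"wy":0,"wz":0,"dx":0.031,"dy":-0.004,"dz":0,"fingers":-1}

```text
t: 17.8
eef_pos: [0.5938, 0.1855, 0.1609]
tcp_rot: [0.041, 0.706, 0.041, -0.706]
ft_force: [-0.3, 1.3, -3.0]
grip_width: 0.203
```

>>> drive_tool:
  series:
    - {"wx":0,"wy":0,"wz":0,"dx":0.003,"dy":-0.0005,"dz":0,"fingers":-1}
    - {"wx":0,"wy":0,"wz":0,"dx":0.006,"dy":-0.001,"dz":0,"fingers":-1}
    - {"wx":0,"wy":0,"wz":0,"dx":0.01,"dy":-0.002,"dz":0,"fingers":-1}
    - {"wx":0,"wy":0,"wz":0,"dx":0.014,"dy":-0.003,"dz":0,"fingers":-1}
    - {"wx":0,"wy":0,"wz":0,"dx":0.018,"dy":-0.004,"dz":0,"fingers":-1}
    - {"wx":0,"wy":0,"wz":0,"dx":0.022,"dy":-0.005,"dz":0,"fingers":-1}
    - {"wx":0,"wy":0,"wz":0,"dx":0.025,"dy":-0.0055,"dz":0,"fingers":-1}
    - {"wx":0,"wy":0,"wz":0,"dx":0.028,"dy":-0.006,"dz":0,"fingers":-1}

```text
t: 18.6
eef_pos: [0.5932, 0.1904, 0.14]
tcp_rot: [0.041, 0.706, 0.041, -0.706]
ft_force: [-1.2, 0.4, -0.3]
grip_width: 0.202
```

```bash
python3 - <<'E'
from h import *
F=[];M=[]
for i in range(10): w=grab('wrist','w8');o=bot.get_obs();F.append(o['ft_force']);M.append(o['moment'])
print(np.mean(F,0).round(2),np.mean(M,0).round(3))
E
python3 go.py 0.594 0.184 0.12 6.3
```

```text
[-0.12  0.4  -0.56] [0.085 0.043 0.015]
t 19.1 pos [0.5932 0.1901 0.1402] F [ 0.69 -0.59 -0.72] w 0.202 j6 1.7
tool x [ 0.  0. -1.] y [ 0.115 -0.993  0.   ]
d [ 0.0269  0.0082 -0.0002] w [ 0.0034 -0.0001  0.    ]
```

>>> drive_tool:
  series:
    - {"wx":0,"wy":0,"wz":0,"dx":0.003,"dy":-0.0005,"dz":0,"fingers":-1}
    - {"wx":0,"wy":0,"wz":0,"dx":0.006,"dy":-0.0015,"dz":0,"fingers":-1}
    - {"wx":0,"wy":0,"wz":0,"dx":0.009,"dy":-0.002,"dz":0,"fingers":-1}
    - {"wx":0,"wy":0,"wz":0,"dx":0.012,"dy":-0.003,"dz":0,"fingers":-1}
    - {"wx":0,"wy":0,"wz":0,"dx":0.015,"dy":-0.004,"dz":0,"fingers":-1}
    - {"wx":0,"wy":0,"wz":0,"dx":0.017,"dy":-0.0045,"dz":0,"fingers":-1}
    - {"wx":0,"wy":0,"wz":0,"dx":0.018,"dy":-0.005,"dz":0,"fingers":-1}
    - {"wx":0,"wy":0,"wz":0,"dx":0.018,"dy":-0.005,"dz":0,"fingers":-1}

```text
t: 19.9
eef_pos: [0.5928, 0.1937, 0.1265]
tcp_rot: [0.041, 0.706, 0.041, -0.706]
ft_force: [0.3, -1.2, -0.2]
grip_width: 0.201
```

```bash
cat > f.py <<'E'
from h import *
F=[];M=[]
for i in range(24): w=grab('wrist','wf');o=bot.get_obs();F.append(o['ft_force']);M.append(o['moment'])
print(np.mean(F,0).round(2),np.std(F,0).round(2),np.mean(M,0).round(3))
E
python3 f.py; python3 go.py 0.594 0.184 0.12 6.3
python3 - <<'E'
from h import *
s=grab('scene','s8');W=lambda d:d['image'][:,:,::-1]
cv2.imwrite('pics/c7.png',np.hstack([cv2.resize(W(load('wf')),(400,300)),cv2.resize(W(s)[100:220,265:425],(400,300))]))
E
```

```text
[ 0.68 -1.07 -0.2 ] [0.53 0.5  0.47] [-0.191 -0.112  0.007]
t 21.1 pos [0.5927 0.1937 0.1265] F [ 0.32 -2.17 -0.51] w 0.199 j6 1.7
tool x [-0. -0. -1.] y [ 0.115 -0.993  0.   ]
d [ 0.0087  0.0131 -0.0002] w [ 0.0034  0.     -0.0001]
```

View pics/c7.png

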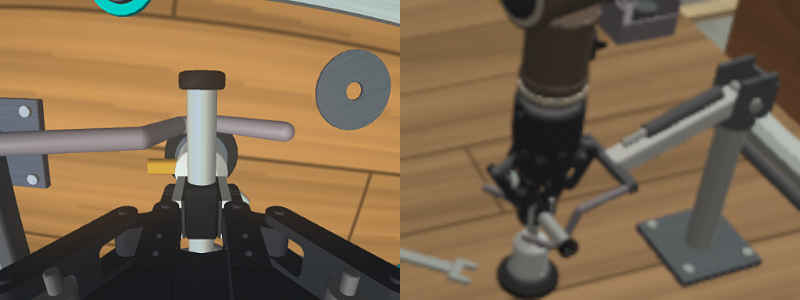

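The bar sits in the hooks. There is about 1 N pressing toward the pivot, and about 0.3 N of weight is still carried by the gripper. I'll ease outward 3 mm and down 6 mm.

>>> drive_tool:
  series:
    - {"wx":0,"wy":0,"wz":0,"dx":0,"dy":0.001,"dz":0,"fingers":-1}
    - {"wx":0,"wy":0,"wz":0,"dx":0.001,"dy":0.002,"dz":0,"fingers":-1}
    - {"wx":0,"wy":0,"wz":0,"dx":0.002,"dy":0.003,"dz":0,"fingers":-1}
    - {"wx":0,"wy":0,"wz":0,"dx":0.004,"dy":0.004,"dz":0,"fingers":-1}
    - {"wx":0,"wy":0,"wz":0,"dx":0.006,"dy":0.004,"dz":0,"fingers":-1}
    - {"wx":0,"wy":0,"wz":0,"dx":0.008,"dy":0.004,"dz":0,"fingers":-1}
    - {"wx":0,"wy":0,"wz":0,"dx":0.008,"dy":0.004,"dz":0,"fingers":-1}
    - {"wx":0,"wy":0,"wz":0,"dx":0.008,"dy":0.004,"dz":0,"fingers":-1}

```text
t: 21.95
eef_pos: [0.5929, 0.1906, 0.1204]
tcp_rot: [-0.041, -0.706, -0.041, 0.706]
ft_force: [-1.1, -1.9, 0.9]
grip_width: 0.201
```

```bash
python3 f.py; python3 go.py 0.594 0.184 0.12 6.3
```

```text
[-0.31 -1.45 -0.01] [0.58 0.65 0.54] [-0.233  0.044  0.013]
t 23.15 pos [0.5929 0.1907 0.1204] F [-0.98 -2.49 -0.46] w 0.202 j6 1.7
tool x [-0. -0. -1.] y [ 0.115 -0.993  0.   ]
d [ 0.0006  0.009  -0.0004] w [ 0.0034  0.0002 -0.0002]
```

>>> drive_tool:
  series:
    - {"wx":0,"wy":0,"wz":0,"dx":0.0005,"dy":0.001,"dz":0,"fingers":-1}
    - {"wx":0,"wy":0,"wz":0,"dx":0.001,"dy":0.002,"dz":0,"fingers":-1}
    - {"wx":0,"wy":0,"wz":0,"dx":0.0015,"dy":0.003,"dz":0,"fingers":-1}
    - {"wx":0,"wy":0,"wz":0,"dx":0.002,"dy":0.004,"dz":0,"fingers":-1}
    - {"wx":0,"wy":0,"wz":0,"dx":0.003,"dy":0.005,"dz":0,"fingers":-1}
    - {"wx":0,"wy":0,"wz":0,"dx":0.003,"dy":0.005,"dz":0,"fingers":-1}
    - {"wx":0,"wy":0,"wz":0,"dx":0.003,"dy":0.005,"dz":0,"fingers":-1}
    - {"wx":0,"wy":0,"wz":0,"dx":0.003,"dy":0.005,"dz":0,"fingers":-1}

```text
t: 23.95
eef_pos: [0.5937, 0.1899, 0.1192]
tcp_rot: [0.039, 0.706, 0.042, -0.705]
ft_force: [-1.8, 6.2, 2.0]
grip_width: 0.198
```

```bash
python3 f.py; python3 go.py 0.594 0.184 0.12 6.3
```

```text
[-2.13  6.56  2.55] [0.43 0.57 0.42] [1.039 0.357 0.114]
t 25.15 pos [0.5937 0.1899 0.1192] F [-2.11  6.48  2.33] w 0.198 j6 1.69
tool x [ 0.001  0.005 -1.   ] y [ 0.115 -0.993 -0.004]
d [-0.001   0.0079  0.0005] w [ 0.0032 -0.001   0.0028]
```

The front wall is met about 1 mm out (6.5 N). Back off until the force is neutral.

>>> drive_tool:
  series:
    - {"wx":0,"wy":0,"wz":0,"dx":0,"dy":-0.001,"dz":0,"fingers":-1}
    - {"wx":0,"wy":0,"wz":0,"dx":-0.0005,"dy":-0.002,"dz":0,"fingers":-1}
    - {"wx":0,"wy":0,"wz":0,"dx":-0.0005,"dy":-0.003,"dz":0,"fingers":-1}
    - {"wx":0,"wy":0,"wz":0,"dx":-0.001,"dy":-0.004,"dz":0,"fingers":-1}
    - {"wx":0,"wy":0,"wz":0,"dx":-0.001,"dy":-0.004,"dz":0,"fingers":-1}
    - {"wx":0,"wy":0,"wz":0,"dx":-0.001,"dy":-0.004,"dz":0,"fingers":-1}
    - {"wx":0,"wy":0,"wz":0,"dx":-0.001,"dy":-0.004,"dz":0,"fingers":-1}
    - {"wx":0,"wy":0,"wz":0,"dx":-0.001,"dy":-0.004,"dz":0,"fingers":-1}

```text
t: 25.95
eef_pos: [0.5934, 0.1899, 0.1191]
tcp_rot: [0.041, 0.706, 0.041, -0.706]
ft_force: [0.7, 1.7, 0.5]
grip_width: 0.203
```

```bash
python3 f.py; python3 go.py 0.594 0.184 0.12 6.3
```

```text
[0.59 1.16 0.77] [0.53 0.75 0.5 ] [ 0.197 -0.125  0.057]
t 27.15 pos [0.5932 0.19   0.119 ] F [ 1.06  0.51 -0.54] w 0.197 j6 1.7
tool x [-0. -0. -1.] y [ 0.115 -0.993  0.   ]
d [-0.0013  0.0081 -0.0002] w [ 0.0034  0.     -0.0001]
```

>>> drive_tool:
  series:
    - {"wx":0,"wy":0,"wz":0,"dx":-0.001,"dy":-0.0005,"dz":0,"fingers":-1}
    - {"wx":0,"wy":0,"wz":0,"dx":-0.002,"dy":-0.0005,"dz":0,"fingers":-1}
    - {"wx":0,"wy":0,"wz":0,"dx":-0.003,"dy":-0.0005,"dz":0,"fingers":-1}
    - {"wx":0,"wy":0,"wz":0,"dx":-0.003,"dy":-0.0005,"dz":0,"fingers":-1}
    - {"wx":0,"wy":0,"wz":0,"dx":-0.003,"dy":-0.0005,"dz":0,"fingers":-1}
    - {"wx":0,"wy":0,"wz":0,"dx":-0.003,"dy":-0.0005,"dz":0,"fingers":-1}
    - {"wx":0,"wy":0,"wz":0,"dx":-0.003,"dy":-0.0005,"dz":0,"fingers":-1}
    - {"wx":0,"wy":0,"wz":0,"dx":-0.003,"dy":-0.0005,"dz":0,"fingers":-1}

```text
t: 27.95
eef_pos: [0.5928, 0.1901, 0.121]
tcp_rot: [-0.041, -0.706, -0.04, 0.706]
ft_force: [-0.4, -5.8, -1.2]
grip_width: 0.201
```

```bash
python3 f.py; python3 go.py 0.594 0.184 0.12 6.3
```

```text
[-0.26 -4.61 -1.24] [0.55 0.59 0.45] [-0.753  0.011  0.005]
t 29.15 pos [0.5931 0.1905 0.1213] F [-0.46 -4.69 -0.88] w 0.201 j6 1.7
tool x [-0.  0. -1.] y [ 0.115 -0.993 -0.   ]
d [ 0.0017  0.0087 -0.0002] w [0.0034 0.0001 0.    ]
```

>>> drive_tool:
  series:
    - {"wx":0,"wy":0,"wz":0,"dx":-0.001,"dy":0.0007,"dz":0,"fingers":-1}
    - {"wx":0,"wy":0,"wz":0,"dx":-0.002,"dy":0.0015,"dz":0,"fingers":-1}
    - {"wx":0,"wy":0,"wz":0,"dx":-0.003,"dy":0.002,"dz":0,"fingers":-1}
    - {"wx":0,"wy":0,"wz":0,"dx":-0.0035,"dy":0.0025,"dz":0,"fingers":-1}
    - {"wx":0,"wy":0,"wz":0,"dx":-0.0035,"dy":0.0025,"dz":0,"fingers":-1}
    - {"wx":0,"wy":0,"wz":0,"dx":-0.0035,"dy":0.0025,"dz":0,"fingers":-1}
    - {"wx":0,"wy":0,"wz":0,"dx":-0.0035,"dy":0.0025,"dz":0,"fingers":-1}
    - {"wx":0,"wy":0,"wz":0,"dx":-0.0035,"dy":0.0025,"dz":0,"fingers":-1}

```text
t: 29.95
eef_pos: [0.5935, 0.1893, 0.1242]
tcp_rot: [0.04, 0.706, 0.041, -0.706]
ft_force: [-0.7, 0.6, 1.1]
grip_width: 0.205
```

```bash
python3 f.py; python3 go.py 0.594 0.184 0.12 6.3
```

```text
[0.28 1.11 0.57] [0.65 0.57 0.58] [0.187 0.032 0.024]
t 31.15 pos [0.5935 0.1887 0.124 ] F [0.32 1.68 0.89] w 0.201 j6 1.69
tool x [ 0.  0. -1.] y [ 0.115 -0.993 -0.   ]
d [0.0053 0.0063 0.    ] w [ 0.0033 -0.0002  0.0001]
```

The force along the arm's path is zero within noise and the radial force is small. The arm carries the weight. Opening.

>>> drive_tool:
  series:
    - {"wx":0,"wy":0,"wz":0,"dx":0,"dy":0,"dz":0,"fingers":-0.55}
    - {"wx":0,"wy":0,"wz":0,"dx":0,"dy":0,"dz":0,"fingers":-0.45}
    - {"wx":0,"wy":0,"wz":0,"dx":0,"dy":0,"dz":0,"fingers":-0.3}
    - {"wx":0,"wy":0,"wz":0,"dx":0,"dy":0,"dz":0,"fingers":0}
    - {"wx":0,"wy":0,"wz":0,"dx":0,"dy":0,"dz":0,"fingers":0.3}
    - {"wx":0,"wy":0,"wz":0,"dx":0,"dy":0,"dz":0,"fingers":0.5}
    - {"wx":0,"wy":0,"wz":0,"dx":0,"dy":0,"dz":0,"fingers":0.5}
    - {"wx":0,"wy":0,"wz":0,"dx":0,"dy":0,"dz":0,"fingers":0.5}

```text
t: 31.95
eef_pos: [0.5933, 0.1886, 0.1239]
tcp_rot: [0.041, 0.706, 0.041, -0.706]
ft_force: [0.7, -0.4, -0.3]
grip_width: 0.751
```

```bash
python3 - <<'E'
from h import *
w=grab('wrist','w9');s=grab('scene','s9');W=lambda d:d['image'][:,:,::-1]
cv2.imwrite('pics/c8.png',np.hstack([cv2.resize(W(w),(400,300)),cv2.resize(W(s)[110:230,265:425],(400,300))]))
E
python3 go.py 0.594 0.184 0.3 6.3
```

```text
t 32.05 pos [0.5933 0.1886 0.124 ] F [ 0.01 -0.   -0.67] w 0.748 j6 1.69
tool x [ 0.  0. -1.] y [ 0.115 -0.993 -0.   ]
d [-2.347e-01  6.200e-03 -2.000e-04] w [ 0.0034 -0.0001  0.    ]
```

View pics/c8.png

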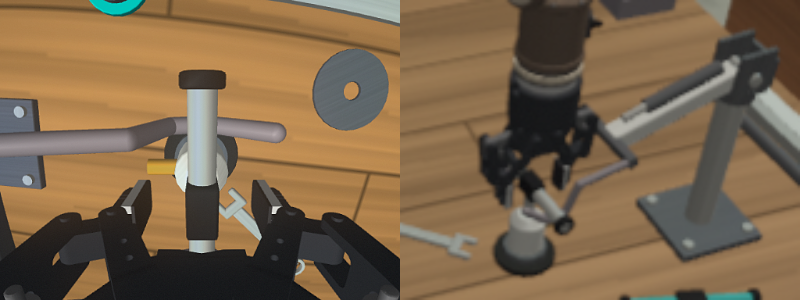

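The sander hangs free with the jaws clear on both sides. Retreating straight up, slowly at first.

>>> drive_tool:
  series:
    - {"wx":0,"wy":0,"wz":0,"dx":-0.006,"dy":0,"dz":0,"fingers":0.5}
    - {"wx":0,"wy":0,"wz":0,"dx":-0.015,"dy":0,"dz":0,"fingers":0.5}
    - {"wx":0,"wy":0,"wz":0,"dx":-0.03,"dy":0,"dz":0,"fingers":0.5}
    - {"wx":0,"wy":0,"wz":0,"dx":-0.05,"dy":0,"dz":0,"fingers":0.5}
    - {"wx":0,"wy":0,"wz":0,"dx":-0.08,"dy":0,"dz":0,"fingers":0.5}
    - {"wx":0,"wy":0,"wz":0,"dx":-0.11,"dy":0,"dz":0,"fingers":0.5}
    - {"wx":0,"wy":0,"wz":0,"dx":-0.14,"dy":0,"dz":0,"fingers":0.5}
    - {"wx":0,"wy":0,"wz":0,"dx":-0.17,"dy":0,"dz":0,"fingers":0.5}

```text
t: 32.85
eef_pos: [0.5937, 0.1887, 0.2542]
tcp_rot: [0.041, 0.707, 0.041, -0.705]
ft_force: [0.4, 0.5, 0.2]
grip_width: 0.749
```

>>> drive_tool:
  series:
    - {"wx":0,"wy":0,"wz":0,"dx":-0.03,"dy":0,"dz":0,"fingers":0.5}
    - {"wx":0,"wy":0,"wz":0,"dx":-0.06,"dy":0,"dz":0,"fingers":0.5}
    - {"wx":0,"wy":0,"wz":0,"dx":-0.08,"dy":0.03,"dz":0,"fingers":0.5}
    - {"wx":0,"wy":0,"wz":0,"dx":-0.08,"dy":0.08,"dz":0,"fingers":0.5}
    - {"wx":0,"wy":0,"wz":0,"dx":-0.08,"dy":0.14,"dz":0,"fingers":0.5}
    - {"wx":0,"wy":0,"wz":0,"dx":-0.08,"dy":0.2,"dz":0,"fingers":0.5}
    - {"wx":0,"wy":0,"wz":0,"dx":-0.08,"dy":0.25,"dz":0,"fingers":0.5}
    - {"wx":0,"wy":0,"wz":0,"dx":-0.08,"dy":0.28,"dz":0,"fingers":0.5}

```text
t: 33.65
eef_pos: [0.6178, -0.0231, 0.3134]
tcp_rot: [0.04, 0.707, 0.039, -0.705]
ft_force: [-0.8, -0.4, 0.0]
grip_width: 0.751
```

>>> drive_tool:
  series:
    - {"wx":0,"wy":0,"wz":0,"dx":0,"dy":0.01,"dz":0,"fingers":0.5}
    - {"wx":0,"wy":0,"wz":0,"dx":0,"dy":0.01,"dz":0,"fingers":0.5}
    - {"wx":0,"wy":0,"wz":0,"dx":0,"dy":0.01,"dz":0,"fingers":0.5}
    - {"wx":0,"wy":0,"wz":0,"dx":0,"dy":0.01,"dz":0,"fingers":0.5}
    - {"wx":0,"wy":0,"wz":0,"dx":0,"dy":0.01,"dz":0,"fingers":0.5}
    - {"wx":0,"wy":0,"wz":0,"dx":0,"dy":0.01,"dz":0,"fingers":0.5}
    - {"wx":0,"wy":0,"wz":0,"dx":0,"dy":0.01,"dz":0,"fingers":0.5}
    - {"wx":0,"wy":0,"wz":0,"dx":0,"dy":0.01,"dz":0,"fingers":0.5}

```text
t: 34.45
eef_pos: [0.6183, -0.0271, 0.3114]
tcp_rot: [-0.041, -0.706, -0.041, 0.706]
ft_force: [-0.1, -0.2, -0.4]
grip_width: 0.751
```

Run:
```python
from h import *
a=grab('scene','sa')
for i in range(12): grab('top')
b=grab('scene','sb');t=grab('top','tb');W=lambda d:d['image'][:,:,::-1]
c=np.s_[110:240,265:430]
print('motion px diff',np.abs(a['image'][c].astype(int)-b['image'][c]).max(),np.abs(a['image'][c].astype(int)-b['image'][c]).mean())
cv2.imwrite('pics/c9.png',np.hstack([cv2.resize(W(b)[110:230,265:425],(400,300)),cv2.resize(W(t)[120:240,60:220],(400,300))]))
print(bot.get_obs()['t'],bot.get_obs()['eef_pos'])
```

```text
Traceback (most recent call last):
  File "h.py", line 4, in grab
    d=eyes.get_image(n)
ValueError: 200 camera calls are used up
```

Run:
```python
from h import *
print(bot.get_obs()['t'])
A=cv2.imread('pics/s9.png');B=cv2.imread('pics/sa.png')
# pad+body of sander; mast/spring arm region
for n,(x,y,w,h) in {'sander':(300,192,36,30),'hooks':(335,165,22,18),'boom':(348,135,40,25)}.items():
    r=cv2.matchTemplate(B[y-15:y+h+15,x-15:x+w+15],A[y:y+h,x:x+w],cv2.TM_CCOEFF_NORMED)
    _,m,_,p=cv2.minMaxLoc(r);print(n,'score',round(m,3),'shift',p[0]-15,p[1]-15)
# bystanders between first and last scene frame
C=cv2.imread('pics/s0.png');c=lambda i,x,y,w,h:i[y:y+h,x:x+w]
for n,q in {'tin':(135,250,32,36),'spanner':(242,190,56,26),'disc':(248,242,42,22),'offcut':(122,192,32,38)}.items():
    print(n,np.abs(c(B,*q).astype(int)-c(C,*q)).mean().round(2))
```

```text
34.8
sander score 0.992 shift 0 0
hooks score 0.473 shift 0 0
boom score 0.995 shift 0 0
tin 2.82
spanner 2.79
disc 2.67
offcut 2.85
```

The sander and boom have not moved in 2.4 s, and the bystanders are unchanged. One more wait to settle, then hand in.

>>> drive_tool:
  series:
    - {"wx":0,"wy":0,"wz":0,"dx":0,"dy":0,"dz":0,"fingers":0.5}
    - {"wx":0,"wy":0,"wz":0,"dx":0,"dy":0,"dz":0,"fingers":0.5}
    - {"wx":0,"wy":0,"wz":0,"dx":0,"dy":0,"dz":0,"fingers":0.5}
    - {"wx":0,"wy":0,"wz":0,"dx":0,"dy":0,"dz":0,"fingers":0.5}
    - {"wx":0,"wy":0,"wz":0,"dx":0,"dy":0,"dz":0,"fingers":0.5}
    - {"wx":0,"wy":0,"wz":0,"dx":0,"dy":0,"dz":0,"fingers":0.5}
    - {"wx":0,"wy":0,"wz":0,"dx":0,"dy":0,"dz":0,"fingers":0.5}
    - {"wx":0,"wy":0,"wz":0,"dx":0,"dy":0,"dz":0,"fingers":0.5}

```text
t: 35.6
eef_pos: [0.6183, -0.0274, 0.3114]
tcp_rot: [-0.041, -0.706, -0.041, 0.706]
ft_force: [0.1, -0.1, 0.1]
grip_width: 0.748
```

```bash
python3 -c "
from plant import hand_in
print(hand_in())"
```

```text
the job is handed in; nothing more can be done
None
```

The grey sander now hangs by its cross bar in both hooks, and I handed the job in at about t = 35.6 s (no verdict is reported). I gripped it by the black block, lowered it with the arm at about 3 cm/s, and let go once the measured force along the arm's path was near zero. I then drew the gripper well away.

**What the last checks showed**
- **Sander and arm:** about 0.1 s and 2.4 s after letting go, scene pictures show the sander and the arm in the same place, to the pixel. The gripper force reads about zero.
- **Clearance:** I estimate the pad hangs about 5 cm above the bench.
- **Other objects:** the tin, spanner, disc and offcut look the same in the first and last scene pictures.

**What went wrong or was not confirmed**
- **First grasp missed:** the jaws closed on nothing above the bar. The pictures put the fingertips about 4 cm higher than the reported tool position implies. I measured this, corrected for it and gripped properly the second time; the sander was not disturbed.
- **Aligning the bar in the V:** while adjusting it I briefly pressed against the front wall of the hooks with about 7 N, below the 20 N limit.
- **Final picture:** I used up the 200 camera calls, many of them as short waits while averaging force readings, so the planned last close-up failed. The still-hanging check rests on those two earlier pictures. The template match on the hook patch was weak (0.47), probably because the gripper covered it in the first picture.

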